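# Push the food tub through the pass

## Task

Push the oblong white lidded tub endways through the gap between the two low metal kerbs, and on until its leading end rests squarely against the stop bar on the other side. Only push it along the table with the fingers: do not pick it up, tip it or take it round the kerbs, and leave everything else standing where it is.

Things in the scene. Friction and masses are not known exactly. Their poses are not given: they have to be found in the camera images.
- tub: Oblong white lidded food tub, loose: 120 mm long (x axis), 90 wide (y), 46 high, upright corners rounded to 10 mm, about 0.4 kg. Walls upright to 38 mm, above that a low lid set in by 8 mm (the 1 mm grey rim is looks only). Origin: centre of underside. Starts before the gap (negative x of the pass), to one side by up to 40 mm and turned up to 0.5 rad from in line. Either end may lead.
- pass: The pass, fixed: two low metal kerbs in one line with a gap between, and a stop bar beyond. Origin on the table in the middle of the gap. x axis: the way through, from the tub's starting side to the stop bar (about world +y); y axis: along the kerbs. The gap is 96 mm wide, 6 mm more than the tub, between round upright kerb ends of 10 mm radius. z up.
- kerb (a point): Middle of the top of the kerb on the pass's +y side (the one nearer the robot); the other mirrors it. Axes as the pass. Each kerb is 20 mm thick (pass x -10 to 10), 40 mm high, and runs from |y| = 48 to 178 mm. It has a foot plate 3 mm high (7 at the bolts) over |x| < 30, |y| from 130 to 180 mm.
- stop (a point): Middle of the stop bar's near face, 15 mm above the table, axes as the pass, at pass x = 165 mm, y = 0. The fixed metal bar is 130 mm long along y, 16 thick, 30 high. A tub resting against it has its origin at pass x = 105 mm and its trailing end at x = 45 mm.
- round_tub: Round white lidded tub, diameter 66 mm, 50 mm high, 0.25 kg; stands beside a kerb on the starting side. A bystander, leave it. Origin at the centre of its underside.
- chilli_jar: Brown glass jar with a metal cap, diameter 48 mm, 75 mm high, 0.2 kg; stands to one side of the landing place before the stop bar. A bystander, leave it. Origin at the centre of its underside.
- steel_bowl: Small dark steel bowl, diameter 110 mm, 50 mm high; stands on the other side of the landing place. A bystander, leave it. Origin at the centre of its underside.
- sauce_bottle: Brown bottle with a red cap, diameter 64 mm, 190 mm high, on the table's left. A bystander, leave it. Origin at the centre of its underside.
- cup: White handleless cup, diameter 72 mm, 80 mm high, on the table's left. A bystander, leave it. Origin at the centre of its underside.
Things that resemble listed ones, but are neither listed nor needed, are in the scene too. Leave any pink or yellow look-alike of the tub alone.

How it is judged (in metres and radians):
On the way:
1. the tub stands endways in the gap between the kerbs (x of tub in the frame of pass between -0.04 and 0.04 m and y of tub in the frame of pass between -0.03 and 0.03 m and angle between the x axis of tub and the x axis of pass, either way round below 0.35 rad and height (world z) of tub below 0.008 m), for 0.15 s.
At the end, for the whole second after the job is handed in: The tub stands at rest, flat on the table, beyond the kerbs: its leading end within 8 mm of touching the stop bar, square to it within 0.10 rad, and its middle within 45 mm of the bar's middle (x of tub in the frame of pass between 0.097 and 0.112 m and y of tub in the frame of pass between -0.045 and 0.045 m and angle between the x axis of tub and the x axis of pass, either way round below 0.1 rad and height (world z) of tub below 0.005 m and angle between tub's own z axis and vertical below 0.05 rad and linear speed of tub below 0.01 m/s).
It fails at once if the tub is picked up or tipped (underside more than 12 mm up, or tilted more than 0.2 rad) (height (world z) of tub above 0.012 m or angle between tub's own z axis and vertical above 0.2 rad).
It fails at once if the tub goes round the kerbs instead of between them (its middle passes the kerb line more than 45 mm off the middle of the gap) (x of tub in the frame of pass above -0.01 m and (y of tub in the frame of pass above 0.045 m or y of tub in the frame of pass below -0.045 m)).
It fails at once if another thing on the table is moved by more than 15 mm or knocked over (distance of any of round_tub, chilli_jar, steel_bowl, sauce_bottle, cup from where it was at the start of the episode above 0.015 m or angle between any of round_tub, chilli_jar, steel_bowl, sauce_bottle, cup's own z axis and vertical above 0.3 rad).
It also fails if it takes over 72 s, if anything falls off the work surface, if the arm or the gripper's body presses on something with over 40 N, if the wrist force passes 120 N, or if a joint passes its speed limit or range.

## Robot

A 6-joint arm with a two-finger parallel gripper is mounted at the origin on the work surface. World frame = base frame: x ahead of the robot, y to its left, z up, the work surface at z = 0. Lengths are in mm, angles in rad, forces in N, time in s.
With the tool pointing down it reaches from about 350 to 775 mm from the base axis. Payload 7.3 kg.
Tool frame: the origin (TCP) lies at the very end of the fingers, on their centre line; the grasp point (between the pads) lies grip_point_offset behind it (grip_point_offset is the distance from the TCP to the grasp point, in mm); x points along the fingers, z is the direction in which the jaws open and shut, and the axes are right-handed (so a half turn about x gives the same grasp; the last joint's range is limited). The gripper opens to 92 mm and grips with 3 to 60 N. Pads are 19 mm wide; open, the fingers measure 130 mm over their backs; the gripper's body (75 mm by 190 mm) begins 47 mm behind the grasp point.
Start: joints at [-1.465, 0.342, 1.524, -0, 1.275, -0.146], TCP at [130.824, -508.458, 226.741] pointing down, gripper open.
Joint ranges: [-2.53, 2.53], [-0.77, 2.02], [0.04, 2.7], [-1, 4.14], [0.28, 2.66], [-3.11, 3.11]. Speed limits (rad/s): [2.57, 2.57, 3.14, 3.14, 3.14, 3.14].

## Interface

Orientations are given as [roll, pitch, yaw] about the fixed x, y, z axes, in that order (R = Rz(yaw) Ry(pitch) Rx(roll)).
In Python, from plant import * gives the robot as it stands.
- The arm moves only by the tool send_rows, never from a script. Its argument "series" is text: rows parted by semicolons, each of 5 numbers parted by spaces: the gripper's target within -1 to 1 (fully open at 1, half-way at 0, shut at -1), then the shift along the tool's x, y, z in units of 30 mm (1.0 is 30 mm), then the turn about the tool's x in units of 5 degrees (1.0 is 5 degrees). A call has 1 to 8 rows; each row is the pose to reach, as a shift and turn from the pose commanded when the call began, along the tool's axes at that moment; what a row does not reach only later rows make up. A row lasts 1/8 s, in which the tool goes at most 62.5 mm and 10.7 degrees, less where a joint would pass 70% of its speed; a pose out of reach is approached as far as the arm can. A call with a gripper value outside its range is refused whole. The fingers move at their own pace and stop on an object; the grip force is fixed at half the most. Time passes only in rows, so rows that repeat a pose let the fingers close. It gives the time, the measured TCP pose, the force and the opening at its end, in the units of the state.
- get_obs(): the state, without advancing time (a new reading comes with each control period).
- capture(name): name is "scene" or "top" or "wrist"; returns a dict with "pixels" (480x640x3 uint8, red, green, blue), "mtx" (3x3 intrinsics, pixels), "k1" (the pictures are not rectified: a ray, as slopes to the right and down, at radius r is drawn at 1 + k1 r^2 times it, then the intrinsics apply), "R" (3x3) and "t" (3): a world point X has camera coordinates R X + t. Camera axes: x right, y down, z forward; pixel columns grow to the right and rows downward; lengths in mm; the calibration is good to about 2 mm. A picture is of the moment at which its call begins. There is no depth.
- close_job(): hands the job in, once; it reports no verdict.
Trained networks look in a picture, given as the dict that the camera call returned (one of the last four; its "shot" number tells which), for a name from the list of things; names that differ only in an ending like _2 or _b are one class to them, and where a whole thing is asked for, a point or a joint stands for the part that bears it (a point fixed in the world has none). Each returns a list of dicts, best first, with "score" (0 to 1); they miss things now and then, are a little off and sometimes report something else, mostly with a low value. They report only what shows in the picture. A call takes as long as a camera call. They do not tell look-alikes from the thing itself.
- cut_out(picture, thing): "pixels" (480x640 bool, what is visible of it).
- place_of(picture, thing): "point" ([x, y, z] in mm, in world coordinates, good to about 4 mm: a listed point, or the origin of a listed thing).
The state is a dict: "time": time; "joint_positions": joint angles; "dq": joint speeds; "tau": joint torques, N m; "tool_pos": TCP position; "tcp_rot": TCP orientation; "contact_force": force on the tool from outside, world axes, zero at the start; "moment": the same for the moment, N m; "grip_width": finger opening in mm.
Only numpy, scipy, OpenCV 4.12 (cv2) and the standard library are available. Lean on these libraries where they do the work, as an engineer would, in place of code of your own. Each camera call takes 0.05 s, during which the arm holds its last target.

## Working session

There is one attempt and no reset: what is moved stays moved. The work goes in short steps, Python scripts to look and compute and a tool call to move; the robot and the scene stay as the last step left them, time stands still between calls to the robot, and variables do not carry over. Pictures are saved under pics/ and viewed, and the job is handed in when it is done.

Besides the shell and the picture viewer there is one more tool, called after "Call:" by a JSON object that holds its "fn" and its "kwargs". send_rows: Moves the arm, as the interface text tells. Its arguments: {"type":"object","properties":{"series":{"type":"string"}},"required":["series"]}

```bash
ls; mkdir -p pics; python3 - <<'E'
from plant import *
import cv2
o=get_obs(); print(o)
for n in ["scene","top","wrist"]:
    p=capture(n); cv2.imwrite(f"pics/{n}0.png",p["pixels"][:,:,::-1])
    print(n,p["mtx"].tolist(),p["k1"],p["R"].tolist(),p["t"].tolist())
    for th in ["tub","pass","kerb","stop","round_tub","chilli_jar","steel_bowl"]:
        try: print(th,[(round(d["score"],2),[round(float(v)) for v in d["point"]]) for d in place_of(p,th)])
        except Exception as e: print(th,e)
E
```

```text
pics
{'time': 0.0, 'joint_positions': array([-1.46498042e+00,  3.42716156e-01,  1.52502347e+00, -4.75080033e-05,
        1.27537916e+00, -1.45989873e-01]), 'dq': array([ 0.00127532, -0.00030724, -0.00097448,  0.00083861,  0.00022473,
       -0.00075677]), 'tau': array([-1.29796455e-03, -4.31247103e+01, -2.44223410e+01,  7.15252245e-02,
        5.58954547e-02, -1.22830161e-04]), 'tool_pos': array([ 130.77457653, -508.03176172,  226.04611399]), 'tcp_rot': array([3.02536129, 1.56926952, 1.7063846 ]), 'contact_force': array([-0.54044117, -0.06487802,  1.31072122]), 'moment': array([ 0.00270044, -0.02996625, -0.02280965]), 'grip_width': 91.96166886200525}
scene [[461.9156191564804, 0.0, 326.10035162028765], [0.0, 461.9156191564804, 236.39042276159768], [0.0, 0.0, 1.0]] 0.006085200618875765 [[0.8188857615700715, 0.5739435937121181, 0.0038549623374200806], [0.4685738019439062, -0.6646383522922247, -0.5819746152489039], [-0.3314584463090916, 0.47837706038134364, -0.8131978150925319]] [-430.87039227264955, -208.72091625778737, 1316.7677147521963]
tub [(0.95, [385, -249, -3]), (0.89, [334, -46
[... 685 characters left out ...]
81, -343, 3]), (0.58, [584, -136, -3])]
pass []
kerb [(0.78, [438, 48, 40])]
stop [(0.9, [531, 219, 18])]
round_tub [(0.56, [710, 1, 2])]
chilli_jar [(0.71, [406, 105, -1])]
steel_bowl [(0.64, [690, 199, 1])]
wrist [[336.84035683371167, 0.0, 323.29330397133623], [0.0, 336.84035683371167, 240.85043488016657], [0.0, 0.0, 1.0]] 0.01912511925304708 [[0.24967391645084644, -0.9683298725806828, -0.00043967257852773863], [-0.9312213413430469, -0.24023030633355294, 0.27407337219464734], [-0.2654990562532269, -0.0680195397423997, -0.961708684239609]] [-524.2559089009015, -35.30869747589189, 390.19884420341543]
tub [(0.9, [339, -465, 2])]
pass []
kerb []
stop []
round_tub []
chilli_jar []
steel_bowl []
```

View pics/scene0.png

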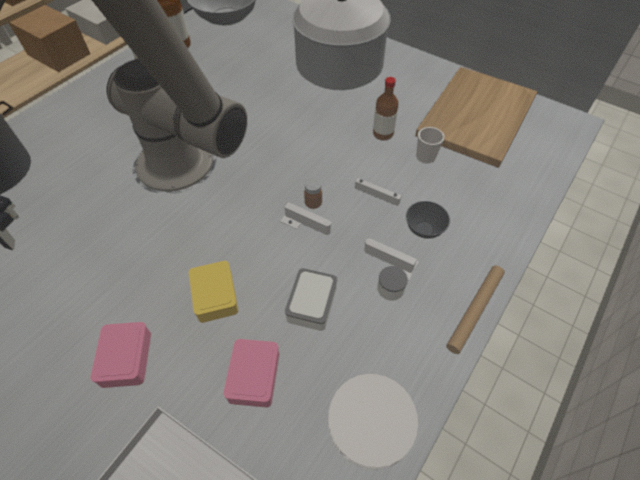

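View pics/top0.png

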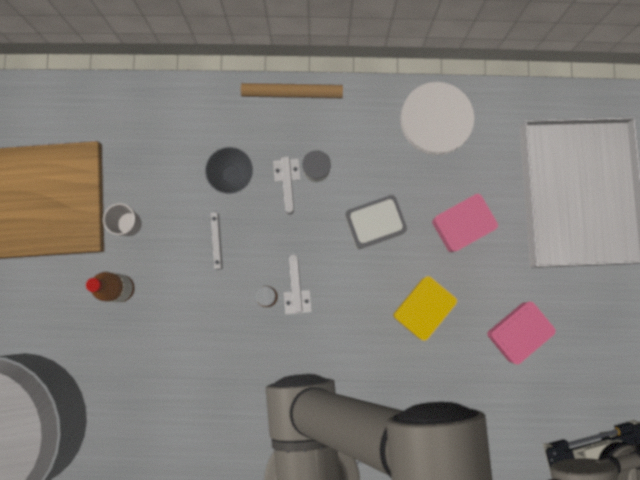

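The white tub is at top-image (377,221), at about (582,-138) in world. The kerb gap lies between (290,210) and (294,257), and the stop bar is at (215,240). I'll write helpers and work out the tool axes and a rough pass frame.

```bash
cat > h.py <<'E'
from plant import *
import numpy as np, cv2
from scipy.spatial.transform import Rotation as Rn
def proj(p,X):
    X=np.atleast_2d(X).astype(float); c=X@np.array(p["R"]).T+np.array(p["t"]); s=c[:,:2]/c[:,2:]
    s=s*(1+p["k1"]*(s**2).sum(1,keepdims=True)); K=np.array(p["mtx"])
    return s@np.diag([K[0,0],K[1,1]])+K[:2,2]
def unproj(p,uv,z):
    uv=np.atleast_2d(uv).astype(float);K=np.array(p["mtx"]); d=(uv-K[:2,2])/[K[0,0],K[1,1]]; s=d.copy()
    for _ in range(8): s=d/(1+p["k1"]*(s**2).sum(1,keepdims=True))
    R=np.array(p["R"]);t=np.array(p["t"]); C=-R.T@t
    r=np.c_[s,np.ones(len(s))]@R; return C+r*((np.asarray(z)-C[2])/r[:,2])[:,None]
def tool():
    o=get_obs(); return o, Rn.from_euler('xyz',o["tcp_rot"]).as_matrix(), o["tool_pos"]
def need(P):  # shift to world pos P in units
    o,R,p=tool(); return (R.T@(np.array(P)-p)/30).round(2)
E
python3 - <<'E'
from h import *
import plant; print([n for n in dir(plant) if not n.startswith('_')])
o,R,p=tool(); print(R.round(3),p)
c=capture("wrist"); Rc=np.array(c["R"]); print("cam pos",-Rc.T@c["t"],"fwd",Rc[2])
try: print(grip_point_offset)
except Exception as e: print(e)
E
python3 - <<'E'
from h import *
c=capture("top"); im=c["pixels"][140:320,180:430]; cv2.imwrite("pics/topz.png",cv2.resize(im[:,:,::-1],None,fx=3.2,fy=3.2,interpolation=cv2.INTER_CUBIC))
E
```

```text
['Unreachable', 'capture', 'close_job', 'cut_out', 'get_obs', 'grip_point_offset', 'place_of']
[[ 0.     0.968  0.249]
 [-0.     0.249 -0.968]
 [-1.     0.     0.   ]] [ 130.83361996 -508.4517137   226.74230071]
cam pos [ 201.6107434  -489.59763181  384.69061537] fwd [-0.26550183 -0.06799362 -0.96170975]
18.8
```

View pics/topz.png

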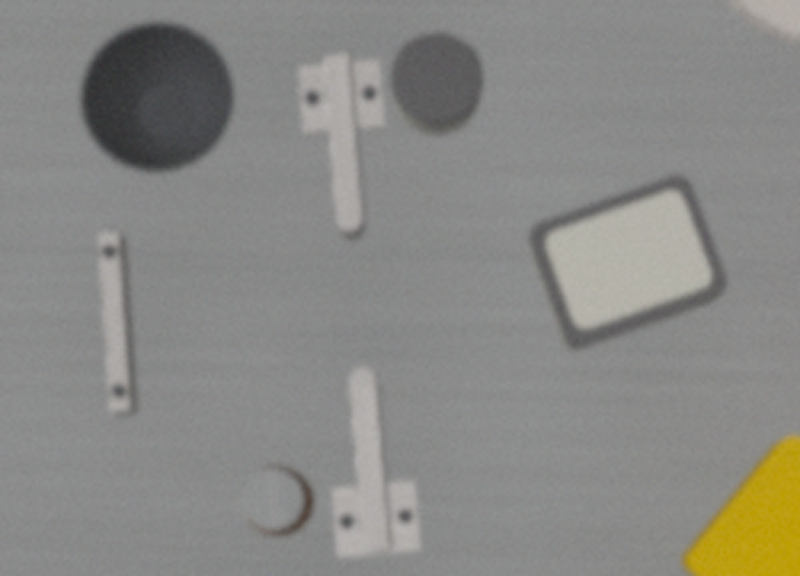

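Call:
{"fn": "send_rows", "kwargs": {"series": "0 0 1.5 -0.8 -1.4;0 0 3 -1.6 -2.8;0 0 4.5 -2.4 -4.2;0 0 6 -3.2 -5.6;0 0 7.5 -4 -7;0 0 9 -4.8 -8.4;0 0 10.5 -5.6 -9.8;0 0 12 -6.5 -11.2"}}

```text
time: 2.3
tool_pos: [432.1, -228.8, 226.9]
tcp_rot: [-0.486, 1.57, -0.823]
contact_force: [0.7, -0.7, 0.2]
grip_width: 45.9
```

```bash
python3 - <<'E'
from h import *
print(need([567.7,-107,230])); o,R,p=tool(); print(p, o["joint_positions"].round(2),o["grip_width"], np.degrees(1.665-np.arctan2(R[1,1],R[0,1])))
E
```

```text
[-0.1   5.33  2.92]
[ 432.08331834 -228.79179496  226.90716244] [-0.64  0.28  1.62 -0.    1.25 -0.31] 45.8916658173311 24.75046791047323
```

Call:
{"fn": "send_rows", "kwargs": {"series": "-0.3 0 1 0.6 -1;-0.3 0 2 1.2 -2;-0.3 0 3 1.8 -3;-0.3 0 4 2.4 -4;-0.3 0 5.3 2.9 -5;-0.3 0 5.3 2.9 -5;-0.3 0 5.3 2.9 -5"}}

```text
time: 3.18
tool_pos: [565.8, -109.4, 226.5]
tcp_rot: [-2.87, 1.57, -2.776]
contact_force: [-0.0, -0.1, -0.6]
grip_width: 32.1
```

```bash
python3 - <<'E'
from h import *
o,R,p=tool(); print(p,o["grip_width"], o["dq"].round(3))
c=capture("wrist"); cv2.imwrite("pics/w1.png",c["pixels"][:,:,::-1])
for th in ["tub","kerb","stop","round_tub"]: print(th,[(round(d["score"],2),[round(float(v),1) for v in d["point"]]) for d in place_of(c,th)])
E
```

```text
[ 565.77167779 -109.42123011  226.47131595] 32.10903315409495 [-0.02  -0.008  0.006 -0.001  0.    -0.   ]
tub [(0.97, [584.0, -341.6, -3.0]), (0.7, [582.5, -137.3, 1.3])]
kerb [(0.89, [439.1, 43.7, 37.8])]
stop []
round_tub [(0.88, [714.3, 3.3, -6.4])]
```

View pics/w1.png

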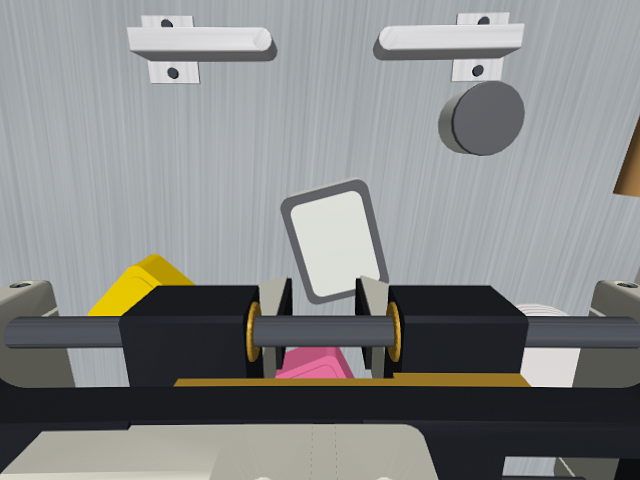

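The tub shows at wrist pixel (334,240), the kerb tops end at (271,38) and (375,38), and the round tub is at (485,118). Next I'll fit the lid rectangle and the kerb tops in both the wrist and top views.

```bash
cat >> h.py <<'E'
def lid(p,approx,show=None):
    """white lid patch near approx -> world rect (center,size,long axis yaw) at z=46"""
    g=p["pixels"].astype(int); 
    uv=proj(p,[[approx[0],approx[1],46]])[0].astype(int)
    mn=g.min(2); ref=np.median(mn[uv[1]-4:uv[1]+5,uv[0]-4:uv[0]+5])
    sat=g.max(2)-g.min(2)
    m=((mn>ref-35)).astype(np.uint8)
    n,l,st,ce=cv2.connectedComponentsWithStats(m,connectivity=4)
    k=l[uv[1],uv[0]]; mm=(l==k).astype(np.uint8)
    c=max(cv2.findContours(mm,cv2.RETR_EXTERNAL,cv2.CHAIN_APPROX_NONE)[0],key=cv2.contourArea)[:,0,:]
    W=unproj(p,c,46.)[:,:2]
    (cx,cy),(w,h),a=cv2.minAreaRect(W.astype(np.float32))
    a=np.radians(a)+(np.pi/2 if h>w else 0); a%=np.pi
    return np.array([cx,cy]),(max(w,h),min(w,h)),a,mm
E
python3 - <<'E'
from h import *
for n in ["wrist","top"]:
    p=capture(n); c,s,a,mm=lid(p,(582,-137)); print(n,c.round(1),np.round(s,1),round(a,3),mm.sum())
    ms=[d for d in cut_out(p,"kerb")]; print([(round(d["score"],2),d["pixels"].sum(),np.argwhere(d["pixels"]).mean(0).round()) for d in ms])
p=capture("wrist")
z=p["pixels"][0:110,110:540]; cv2.imwrite("pics/kz.png",cv2.resize(z[:,:,::-1],None,fx=1.86,fy=1.86,interpolation=cv2.INTER_CUBIC))
z=p["pixels"][170:310,260:400]; cv2.imwrite("pics/tz.png",cv2.resize(z[:,:,::-1],None,fx=4,fy=4,interpolation=cv2.INTER_CUBIC))
E
```

```text
wrist [ 580.8 -135.1] [104.   73.6] 1.927 6460
[(0.64, np.int64(13074), array([ 45., 326.]))]
top [559.9 -11.4] [1538.2 1112.9] 1.589 304073
[(0.91, np.int64(2097), array([236., 275.]))]
```

View pics/kz.png

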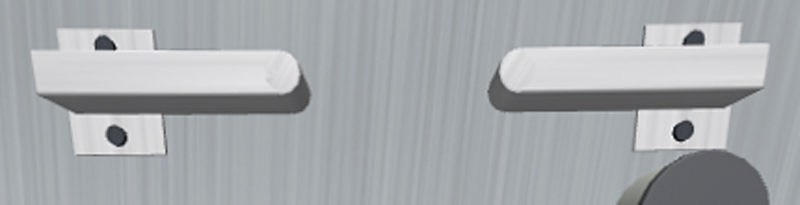

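View pics/tz.png

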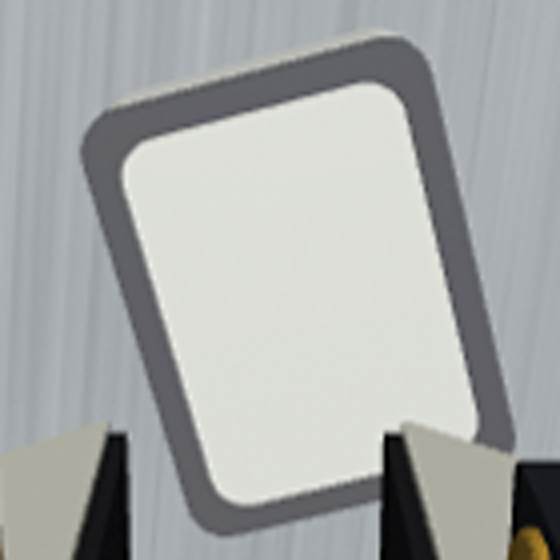

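```bash
python3 - <<'E'
from h import *
p=capture("wrist")
q=np.array([[33,50],[275,51],[43,95],[272,94],[300,72],[499,72],[520,48],[768,44],[515,91],[757,87]])/1.86+[110,0]
W=unproj(p,q,40.)
print(W.round(1)[:,:2])
def fit(x):
    v=x[1]-x[0]; return np.arctan2(v[1],v[0])
for i,j in [(0,1),(2,3),(6,7),(8,9),(0,7),(2,9),(4,5)]:
    v=W[j]-W[i]; print(i,j,np.hypot(v[0],v[1]).round(1),(np.arctan2(v[1],v[0])+np.pi/2).round(4))
mid=(W[4]+W[5])/2; print("mid",mid)
c,s,a,mm=lid(p,(582,-137)); 
for psi in (1.66,1.668,1.675):
    X=np.array([np.cos(psi),np.sin(psi)]);Y=np.array([-X[1],X[0]]); d=c-mid[:2]; print(psi,d@X,d@Y,a-psi)
t=capture("top")
for th in ["stop","kerb"]: print(place_of(t,th)[:1])
s=capture("scene"); print(place_of(s,"stop")[:1],place_of(s,"kerb")[:1])
# overlay model on top
psi=1.668
E
```

```text
[[375.4  47.7]
 [490.5  59.1]
 [378.7  28.8]
 [489.7  40.6]
 [502.9  51.4]
 [599.1  60.6]
 [607.7  71.5]
 [725.1  83.4]
 [608.   53.2]
 [724.7  65.2]]
0 1 115.6 1.6698
2 3 111.5 1.6765
6 7 118.1 1.6715
8 9 117.3 1.6731
0 7 351.6 1.6725
2 9 347.9 1.6754
4 5 96.6 1.6655
mid [550.95846313  55.99159636  40.        ]
1.66 -192.9524877849018 -12.666868832631518 0.26728237649148223
1.668 -193.04764720798153 -11.12286005793774 0.2592823764914822
1.675 -193.120776944488 -9.771265054386635 0.2522823764914821
[{'point': [533.6, 217.5, 17.1], 'score': 0.83}]
[{'point': [438.8, 45.5, 41.2], 'score': 0.59}]
[{'point': [536.3, 220.7, 10.4], 'score': 0.61}] [{'point': [437.5, 37.9, 39.8], 'score': 0.61}]
```

```bash
cat >> h.py <<'E'
PSI=1.673; O=np.array([551,56.]); X=np.array([np.cos(PSI),np.sin(PSI)]);Y=np.array([-X[1],X[0]])
def topass(w): d=np.array(w[:2])-O; return np.array([d@X,d@Y])
def plan(poses): # list of (passx,passy,delta,z) for TCP -> rows
    o,R,p=tool(); y0=np.arctan2(R[1,1],R[0,1])
    print("now pass",topass(p).round(1),"z",p[2].round(1),"delta",round(y0-PSI,3))
    for a,b,d,z in poses:
        w=np.r_[O+a*X+b*Y,z]; print((R.T@(w-p)/30).round(2), round(-np.degrees(d+PSI-y0)/5,2))
E
python3 - <<'E'
from h import *
c=np.array([-193.1,-10.2]);d=.254; u=np.array([np.cos(d),np.sin(d)]); t=c-83*u
plan([(*t,d,150),(*t,d,12)])
E
```

```text
now pass [-165.9    1.8] z 226.7 delta -0.007
[ 2.56 -3.58  1.12] -3.0
[ 7.16 -3.58  1.12] -3.0
```

Call:
{"fn": "send_rows", "kwargs": {"series": "-0.3 0 -1.2 0.4 -1;-0.3 0.5 -2.4 0.8 -2;-0.3 1.5 -3.6 1.1 -3;-0.3 2.6 -3.6 1.1 -3;-0.3 3.6 -3.6 1.1 -3;-0.3 4.4 -3.6 1.1 -3;-0.3 4.4 -3.6 1.1 -3"}}

```text
time: 4.9
tool_pos: [608.0, -213.1, 92.7]
tcp_rot: [2.348, 1.566, 2.705]
contact_force: [-0.7, 0.2, 0.8]
grip_width: 32.0
```

```bash
python3 - <<'E'
from h import *
p=capture("wrist"); cv2.imwrite("pics/w2.png",p["pixels"][:,:,::-1])
print(lid(p,(580.8,-135.1))[:3])
c=np.array([-193.1,-10.2]);d=.254; u=np.array([np.cos(d),np.sin(d)]); t=c-83*u
plan([(*t,d,12)])
E
```

```text
(array([ 580.99066162, -135.42437744]), (103.31389617919922, 73.9961929321289), np.float64(1.9285291353558027))
now pass [-274.1  -30.2] z 94.4 delta 0.254
[2.75 0.01 0.04] 0.0
```

View pics/w2.png

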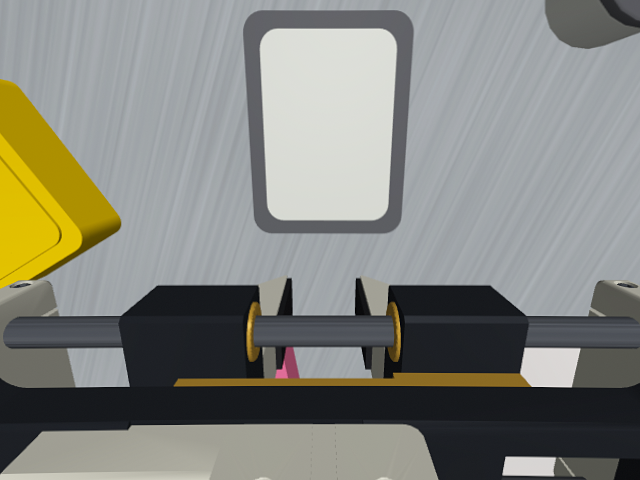

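Call:
{"fn": "send_rows", "kwargs": {"series": "-0.3 0.9 0 0 0;-0.3 1.8 0 0 0;-0.3 2.75 0 0 0;-0.3 2.75 0 0 0"}}

```text
time: 5.45
tool_pos: [608.6, -213.3, 11.6]
tcp_rot: [2.368, 1.569, 2.725]
contact_force: [0.2, 0.6, -0.2]
grip_width: 32.4
```

```bash
python3 - <<'E'
from h import *
P=[]
for s in [-4,8,18,28,38,48,58]:
    d=.254*(1-max(s,0)/82); x,y=-193.1,-10.2
    n=50
    for k in range(n):
        dd=.254*(1-max(s,0)*(k+.5)/n/82); x+=s/n*np.cos(dd); y+=s/n*np.sin(dd)
    P.append((x-69.5*np.cos(d),y-69.5*np.sin(d),d,12))
plan(P); print(get_obs()["contact_force"])
E
```

```text
now pass [-273.8  -29.9] z 11.6 delta 0.254
[-0.01  0.32  0.04] 0.0
[-0.01  0.72 -0.01] 0.29
[-0.01  1.06 -0.07] 0.64
[-0.01  1.39 -0.12] 1.0
[-0.01  1.73 -0.16] 1.35
[-0.01  2.07 -0.18] 1.71
[-0.01  2.41 -0.2 ] 2.06
[ 0.21131278  0.63535618 -0.22292455]
```

Call:
{"fn": "send_rows", "kwargs": {"series": "-0.3 0 0.3 0.04 0;-0.3 0 0.72 0 0.3;-0.3 0 1.06 -0.07 0.65;-0.3 0 1.4 -0.12 1;-0.3 0 1.73 -0.16 1.35;-0.3 0 2.07 -0.18 1.7;-0.3 0 2.07 -0.18 1.7"}}

```text
time: 6.32
tool_pos: [583.3, -156.8, 14.2]
tcp_rot: [-0.584, 1.568, -0.374]
contact_force: [-1.2, -0.2, 0.2]
grip_width: 32.0
```

```bash
cat >> h.py <<'E'
def look(name,approx):
    p=capture("wrist"); cv2.imwrite(f"pics/{name}.png",p["pixels"][:,:,::-1])
    c,s,a,m=lid(p,approx); print("tub",topass(c).round(1),np.round(s,1),"delta",round((a-PSI+np.pi/2)%np.pi-np.pi/2,3))
E
python3 - <<'E'
from h import *
plan([]);look("w3",O-140*X-3*Y); print(get_obs()["contact_force"])
E
```

```text
now pass [-215.   -10.4] z 14.2 delta 0.107
tub [-145.6   -1.6] [98. 74.] delta 0.105
[ 0.01124558  0.39450197 -0.47039797]
```

View pics/w3.png

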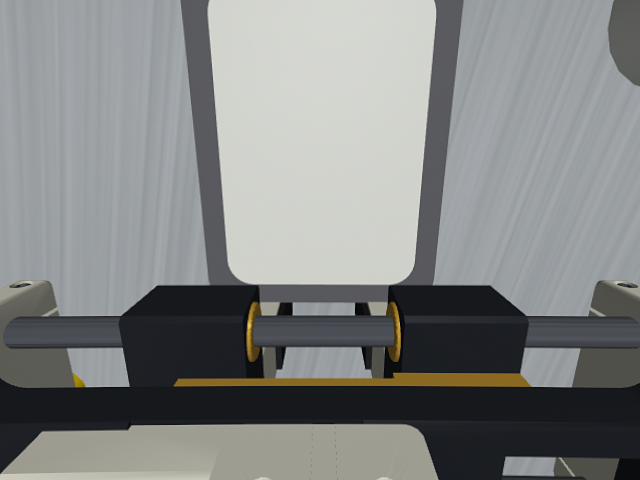

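```bash
cat >> h.py <<'E'
def arc(x0,y0,d0,d1,L,ss,off=72,z=12):
    P=[]
    for s in ss:
        x,y=x0,y0; f=lambda q: d0+(d1-d0)*min(q/L,1)
        for k in range(50): dd=f(s*(k+.5)/50); x+=s/50*np.cos(dd); y+=s/50*np.sin(dd)
        d=f(s); P.append((x-off*np.cos(d),y-off*np.sin(d),d,z))
    plan(P)
E
python3 - <<'E'
from h import *
arc(-142.7,-1.3,.105,0,28,[6,12,18,24,30])
E
```

```text
now pass [-215.4  -10.5] z 13.9 delta 0.107
[ 0.06  0.24 -0.1 ] 0.28
[ 0.06  0.44 -0.15] 0.54
[ 0.06  0.65 -0.19] 0.8
[ 0.06  0.85 -0.23] 1.06
[ 0.06  1.05 -0.24] 1.23
```

Call:
{"fn": "send_rows", "kwargs": {"series": "-0.3 0.05 0.22 -0.04 0.28;-0.3 0.05 0.43 -0.09 0.55;-0.3 0.05 0.64 -0.13 0.8;-0.3 0.05 0.84 -0.17 1.06;-0.3 0.05 1.03 -0.18 1.22;-0.3 0.05 1.03 -0.18 1.22"}}

```text
time: 7.12
tool_pos: [570.2, -127.2, 10.4]
tcp_rot: [2.396, 1.569, 2.498]
contact_force: [0.7, -0.2, 0.8]
grip_width: 32.1
```

```bash
python3 - <<'E'
from h import *
plan([]);look("w4",O-120*X-0*Y)
t=capture("top");
for th in("tub","kerb"): print([(round(d["score"],2),topass(d["point"]).round(1)) for d in place_of(t,th)])
z=t["pixels"][140:320,180:430]; cv2.imwrite("pics/t4.png",cv2.resize(z[:,:,::-1],None,fx=3.2,fy=3.2,interpolation=cv2.INTER_CUBIC))
E
```

```text
now pass [-184.2   -0.4] z 10.4 delta -0.0
tub [-115.6    1. ] [97.7 74. ] delta -0.003
[(0.95, array([-113.6,    1.2])), (0.86, array([-497.1,  269.6])), (0.6, array([-398.1,    9.8])), (0.6, array([-288. ,  192.7]))]
[(0.73, array([  2.3, 114.6])), (0.67, array([ -71.5, -153.6]))]
```

View pics/w4.png

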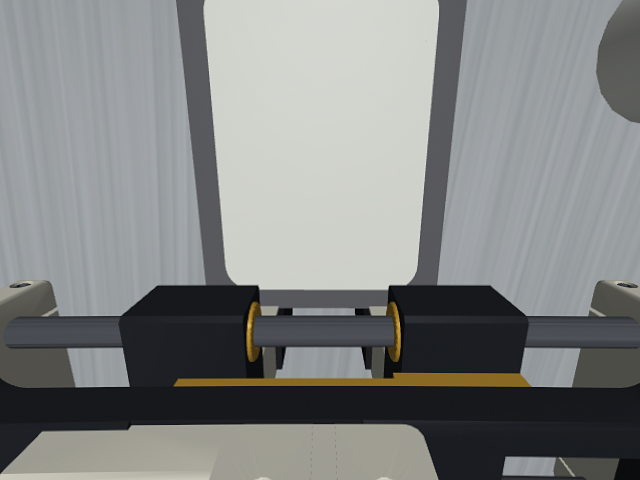

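View pics/t4.png

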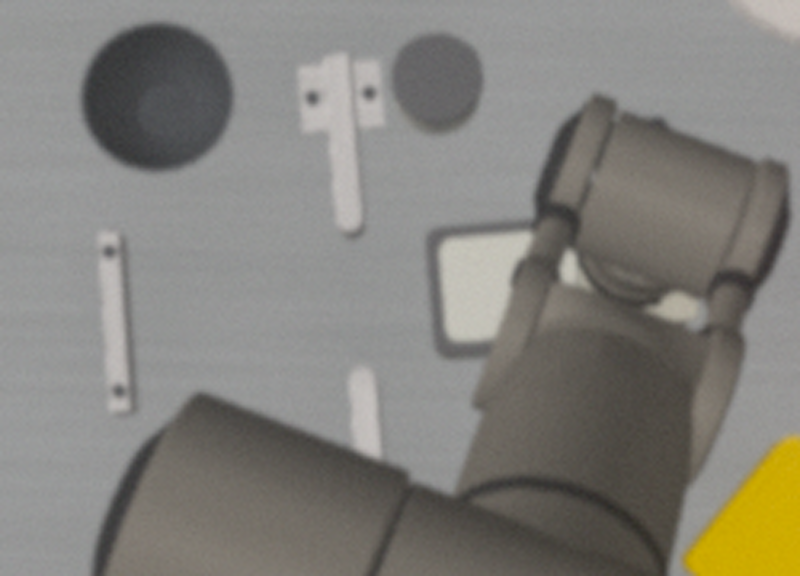

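Call:
{"fn": "send_rows", "kwargs": {"series": "-0.3 0 0.25 0 0;-0.3 0 0.5 0 0;-0.3 0 0.75 0 0;-0.3 0 1 0 0;-0.3 0 1.2 0 0;-0.3 0 1.4 0 0;-0.3 0 1.6 0 0;-0.3 0 1.8 0 0"}}

```text
time: 8.32
tool_pos: [565.3, -74.2, 10.8]
tcp_rot: [-1.019, 1.571, -0.918]
contact_force: [0.1, -1.0, -0.9]
grip_width: 32.0
```

```bash
python3 - <<'E'
from h import *
plan([]);look("w5",O-60*X-0*Y); print(get_obs()["contact_force"])
t=capture("top");
z=t["pixels"][170:300,240:400]; cv2.imwrite("pics/t5.png",cv2.resize(z[:,:,::-1],None,fx=4.5,fy=4.5,interpolation=cv2.INTER_CUBIC))
E
```

```text
now pass [-131.    -0.9] z 10.8 delta -0.001
tub [-62.3   0.9] [97.9 74. ] delta -0.001
[-0.08815703  0.85545753  0.28461356]
```

View pics/w5.png

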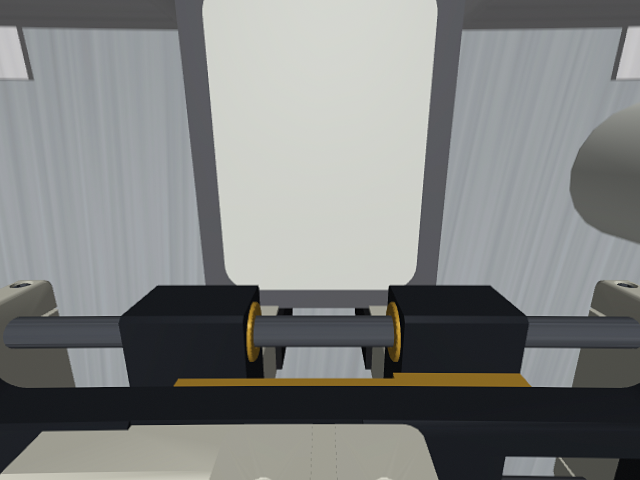

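View pics/t5.png

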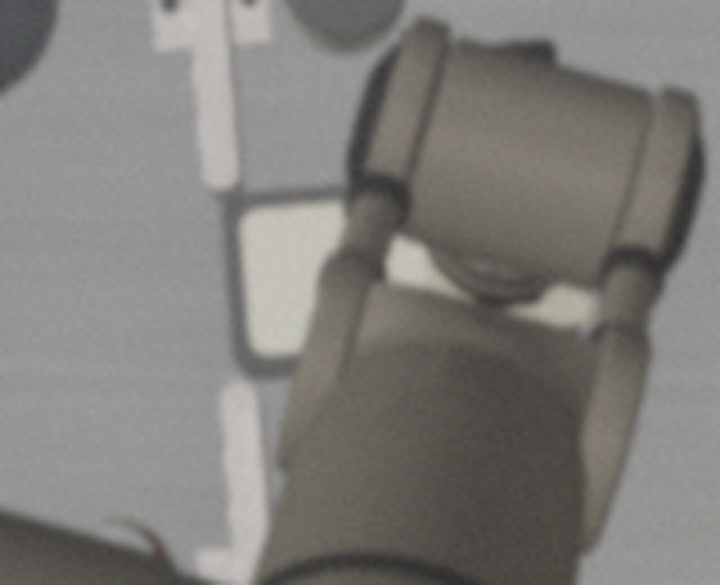

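The leading end is centred in the gap mouth (top crop: tub edges at rows 195 and 375, kerb ends at 192 and 380), and there is no side force. I'll continue straight.

Call:
{"fn": "send_rows", "kwargs": {"series": "-0.3 0 0.2 0 0;-0.3 0 0.4 0 0;-0.3 0 0.6 0 0;-0.3 0 0.8 0 0;-0.3 0 1 0 0;-0.3 0 1.2 0 0;-0.3 0 1.4 0 0;-0.3 0 1.6 0 0"}}

```text
time: 9.43
tool_pos: [560.5, -26.5, 10.8]
tcp_rot: [-0.715, 1.57, -0.614]
contact_force: [1.4, -3.2, 2.8]
grip_width: 32.0
```

```bash
python3 - <<'E'
from h import *
plan([]);look("w6",O-12*X-0*Y); print(get_obs()["contact_force"])
E
```

```text
now pass [-83.   -1.1] z 10.8 delta -0.001
tub [-14.1   0.9] [97.5 74. ] delta -0.0
[-0.15824334 -1.16929612  0.87054413]
```

View pics/w6.png

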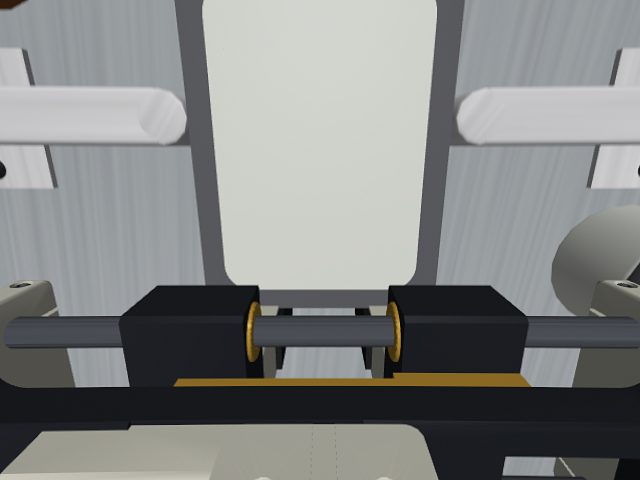

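Inside the gap, kerb ends at columns 186 and 456 leave about equal slack to the tub sides at 190 and 452. I'll go on.

Call:
{"fn": "send_rows", "kwargs": {"series": "-0.3 0 0.3 0 0;-0.3 0 0.6 0 0;-0.3 0 0.9 0 0;-0.3 0 1.2 0 0;-0.3 0 1.5 0 0;-0.3 0 1.8 0 0;-0.3 0 2.1 0 0;-0.3 0 2.4 0 0"}}

```text
time: 10.48
tool_pos: [553.0, 45.5, 10.7]
tcp_rot: [-2.685, 1.571, -2.583]
contact_force: [0.1, -3.3, 1.8]
grip_width: 32.3
```

```bash
python3 - <<'E'
from h import *
plan([]);look("w7",O+60*X-0*Y); print(get_obs()["contact_force"])
E
```

```text
now pass [-10.7  -0.9] z 10.7 delta -0.0
tub [58.  1.] [97.9 74. ] delta -0.0
[-0.84098481  0.0762718   0.36818731]
```

View pics/w7.png

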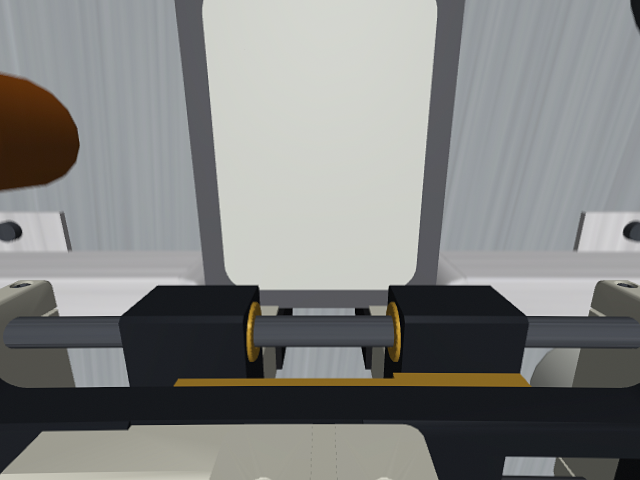

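Call:
{"fn": "send_rows", "kwargs": {"series": "-0.3 0 0.25 0 0;-0.3 0 0.5 0 0;-0.3 0 0.75 0 0;-0.3 0 1 0 0;-0.3 0 1.2 0 0;-0.3 0 1.25 0 0;-0.3 0 1.3 0 0;-0.3 0 1.35 0 0"}}

```text
time: 11.52
tool_pos: [548.9, 85.1, 10.6]
tcp_rot: [-3.08, 1.57, -2.979]
contact_force: [0.2, -1.8, -1.2]
grip_width: 32.1
```

```bash
python3 - <<'E'
from h import *
plan([]);look("w8",O+100*X-0*Y); print(get_obs()["contact_force"])
E
```

```text
now pass [29.2 -0.9] z 10.6 delta -0.001
tub [97.9  0.9] [97.8 74. ] delta -0.001
[ 0.05128939 -0.87140842 -0.85226619]
```

Call:
{"fn": "send_rows", "kwargs": {"series": "-0.3 0 0.03 0 0;-0.3 0 0.06 0 0;-0.3 0 0.09 0 0;-0.3 0 0.12 0 0"}}

```text
time: 12.08
tool_pos: [548.6, 88.8, 10.7]
tcp_rot: [-1.751, 1.571, -1.649]
contact_force: [0.6, -0.7, -1.5]
grip_width: 32.3
```

Call:
{"fn": "send_rows", "kwargs": {"series": "-0.3 0 0.02 0 0;-0.3 0 0.04 0 0;-0.3 0 0.04 0 0"}}

```text
time: 12.45
tool_pos: [548.5, 89.8, 10.7]
tcp_rot: [-1.552, 1.571, -1.451]
contact_force: [0.3, -2.9, -0.6]
grip_width: 32.2
```

Call:
{"fn": "send_rows", "kwargs": {"series": "-0.3 0 0.02 0 0;-0.3 0 0.04 0 0;-0.3 0 0.04 0 0"}}

```text
time: 12.82
tool_pos: [548.6, 89.8, 10.7]
tcp_rot: [-1.624, 1.569, -1.522]
contact_force: [-1.0, -9.2, -2.3]
grip_width: 32.2
```

Call:
{"fn": "send_rows", "kwargs": {"series": "-0.3 0 0.02 0 0;-0.3 0 0.04 0 0;-0.3 0 0.04 0 0"}}

```text
time: 13.2
tool_pos: [548.6, 89.8, 10.8]
tcp_rot: [-1.616, 1.568, -1.514]
contact_force: [0.2, -15.1, -0.1]
grip_width: 32.1
```

The position has stopped and the force rose to 15 N, so the tub is against the stop. I'll back off and lift.

Call:
{"fn": "send_rows", "kwargs": {"series": "-0.3 0 -0.2 0 0;-0.3 0 -0.5 0 0;-0.3 0 -0.8 0 0;-0.3 -1 -1 0 0;-0.3 -2.5 -1.2 0 0;-0.3 -4 -1.5 0 0;-0.3 -5.5 -1.5 0 0;-0.3 -7 -1.5 0 0"}}

```text
time: 14.2
tool_pos: [552.7, 47.2, 222.3]
tcp_rot: [0.574, 1.571, 0.675]
contact_force: [0.3, 0.1, -0.2]
grip_width: 32.2
```

```bash
python3 - <<'E'
from h import *
plan([]);look("w9",O+105*X-0*Y)
t=capture("scene"); print([topass(d["point"]).round(1) for d in place_of(t,"tub")], [topass(d["point"]).round(1) for d in place_of(t,"stop")])
E
```

```text
now pass [-8.9 -0.7] z 222.3 delta -0.001
tub [106.3   0.9] [103.9  74.6] delta -0.0
[array([105.1,   6.9]), array([-497.2,  266.1]), array([-286.6,  195.5]), array([-398. ,    6.3])] []
```

View pics/w9.png

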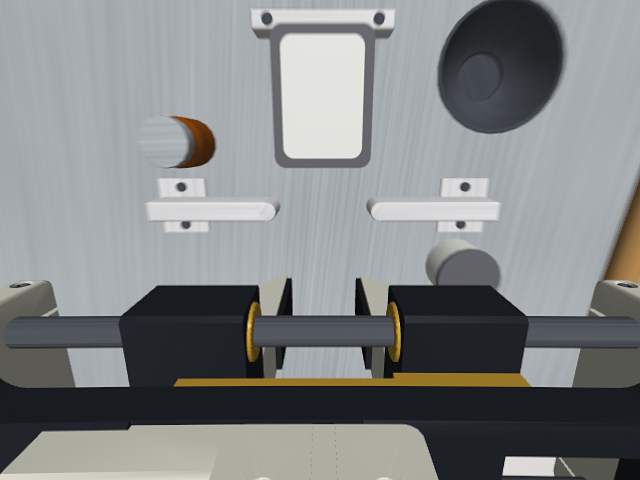

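The tub (320,95) rests squarely against the stop bar (322,22). The jar, bowl and round tub are standing and look where they were. I'll hand in now.

```bash
python3 - <<'E'
from h import *
print(get_obs()["time"]); print(close_job())
E
```

```text
14.4
the job is handed in; nothing more can be done
None
```

I pushed the white tub through the gap and up to the stop bar, and handed the job in at 14.4 s. I pushed its trailing end with the half-closed fingers: along an arc to line it up, then straight through.

**Final pose:** in the pass frame, the last wrist picture put the tub at x = 106 mm, y = +1 mm, square to within about 0.001 rad. The x limits are 97 to 112 mm. The lid measured 104 × 75 mm against the expected 104 × 74.

**Contact with the stop:** the fingers stopped moving while the force rose from 3 to 15 N. I then backed off and lifted clear. There was no notable side force in the gap.

**Other things:** the jar, bowl and round tub were standing and looked unmoved in the last picture. I did not measure them again, and I did not recheck the sauce bottle or cup.

**Disagreements:**
- The scene-camera network put the tub at y = +7 mm instead of +1 mm, still well within the 45 mm allowed.
- Before the gap, the top view put the tub about 2.5 mm further to the −y side than the wrist fit did.
- While the gripper was low, the wrist pictures cut off the leading end of the tub. I took its middle to be about 3 mm further forward than those fits said.

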